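# Shim the rocking plaster vibrator

## Robot

A 6-joint arm with a two-finger parallel gripper is mounted at the origin on a cart in front of the work surface, level with it; the furniture and walls round the work are solid. World frame = base frame: x ahead of the robot, y to its left, z up, the work surface at z = 0. Lengths are in mm, angles in rad, forces in N, time in s.
With the tool pointing down it reaches from about 250 to 800 mm from the base axis. Payload 3.9 kg.
Tool frame: the origin (TCP) lies at the very end of the fingers, on their centre line; the grasp point (between the pads) lies r.tcp_to_grasp behind it (r.tcp_to_grasp is the distance from the TCP to the grasp point, in mm); x points along the fingers, y is the direction in which the jaws open and shut, and the axes are right-handed (so a half turn about x gives the same grasp; the last joint's range is limited). The gripper opens to 85 mm and grips with 20 to 120 N. Pads are 22 mm wide; open, the fingers measure 114 mm over their backs; the gripper's body (76 mm by 85 mm) begins 54 mm behind the grasp point. The pads swing forward as they close: fully open they stand 13 mm farther back than shut.
Start: joints at [1.213, 0.26, -0.138, 1.173, 0, 1.571], TCP at [183.857, 491.743, 231.304] pointing down, gripper open.
Joint ranges: [-2.78, 2.78], [-0.83, 1.72], [-1.28, 1.37], [-1.9, 2.12], [-1.57, 1.48], [-3.14, 3.14]. Speed limits (rad/s): [2.57, 2.57, 3.14, 3.14, 3.14, 3.14].

## Interface

Orientations are given as a rotation vector (axis times angle).
In Python, from cell import r gives the robot as it stands.
- The arm moves only by the tool apply_moves, never from a script. Its argument "rows" is one flat list of numbers, 7 for each row, row after row: the shift along the tool's x, y, z in m, then the turn, a rotation vector about the tool's x, y, z in degrees, then the finger opening in m, from 0 to 0.0854. A call has 1 to 12 rows; each row shifts and turns the pose as measured when the row begins, along the tool's axes as they then stand; what a row does not reach is not made up. A row lasts 1/8 s, in which the tool goes at most 62.5 mm and 10.7 degrees, less where a joint would pass 70% of its speed; a pose out of reach is approached as far as the arm can. A call with a gripper value outside its range is refused whole. The fingers move at their own pace and stop on an object; "grip_force" is the grip in N (left out, the last holds). Time passes only in rows, so rows that do not move let the fingers close. It gives the time, the measured TCP pose, the force and the opening at its end, in the units of the state.
- r.read_state(): the state, without advancing time (a new reading comes with each control period).
- r.camera(name): name is "scene" or "top" or "wrist"; returns a dict with "image" (400x640x3 uint8, red, green, blue), "fov_y" (degrees; the focal length in pixels is half the picture's height over the tangent of half this angle, whatever the lens; pixels are square), "cx", "cy" (the principal point, pixels), "distortion" ([k1, k2, p1, p2, k3] as OpenCV has them; the pictures are not rectified), "R" (3x3) and "t" (3): a world point X has camera coordinates R X + t; the wrist camera has in their place "hand_eye" (4x4, takes a point from camera to tool coordinates, whose origin is the TCP and whose axes are the tool frame's). Camera axes: x right, y down, z forward; pixel columns grow to the right and rows downward; lengths in mm; the calibration is good to about 2 mm. A picture is of the moment at which its call begins: read the wrist's pose just before it. There is no depth.
- r.sign_off(): hands the job in, once; it reports no verdict.
Trained networks look in the newest picture that a camera, given by its name, has taken for a name from the list of things; names that differ only in an ending like _2 or _b are one class to them, and where a whole thing is asked for, a point or a joint stands for the part that bears it (a point fixed in the world has none). Each returns a list of dicts, best first, with "confidence" (0 to 1); they miss things now and then, are a little off and sometimes report something else, mostly with a low value. They report only what shows in the picture. A call takes as long as a camera call. They do not tell look-alikes from the thing itself.
- r.boxes_of(target, camera): "uv" ([column, row] in pixels, amid what is visible of it).
- r.place_of(target, camera): "uv" ([column, row] in pixels: a listed point, or the origin of a listed thing).
The state is a dict: "t": time; "joints": joint angles; "qvel": joint speeds; "joint_efforts": joint torques, N m; "eef_pos": TCP position; "eef_rot": TCP orientation; "ft_force": force on the tool from outside, world axes, zero at the start; "wrist_torque": the same for the moment, N m; "grip_width": finger opening in mm.
Only numpy, scipy, OpenCV 4.12 (cv2) and the standard library are available. Lean on these libraries where they do the work, as an engineer would, in place of code of your own. Each camera call takes 0.05 s, during which the arm holds its last target.

## Task

The plaster vibrator rocks because one foot has lost its rubber cap. With the fingertips push the yellow wedge shim along the bench, thick end last, until that bare brass stud stands on the shim's flat step and the vibrator is level; then press lightly down on the orange pad at the opposite corner for a moment to make sure that it no longer rocks, and let go. Lift neither the shim nor the vibrator, do not shove the vibrator along the bench, and leave the other things alone.

Things in the scene. Friction and masses are not known exactly. Their poses are not given: they have to be found in the camera images.
- vibrator: plaster vibrator, white casing 160x120x46 mm (x, y, z), loose, about 2.6 kg, on three black rubber feet (18 mm wide, 24 high) at (62, 44), (62, -44), (-62, 44) mm and a shorter brass stud at (-62, -44). Origin: under its middle, at bench level when it stands level; -x is the side with the dial and red switch, z up. Level, its underside is at 24 mm, top at 70, ribbed table on top at 79
- stud (a point): lowest point of the brass stud, a ball-shaped foot of 16 mm radius, 8 mm shorter than the rubber feet; in the vibrator's frame at (-62, -44, 8) mm. At the start the vibrator is tipped by 0.12 rad so that the stud stands on the bench with only some 2 N, and a press of 2 to 3 N on the orange pad would rock it over; when level this point is 8 mm up
- press_pad: orange round pad, 32 mm across and 6 mm thick, on top of the casing at the corner diagonally opposite to the stud, above a rubber foot. Origin at the centre of its underside, in the vibrator's frame at (58, 41, 70) mm; level, the pad's top is 76 mm above the bench
- shim: yellow stepped wedge shim, slick plastic, 130x50 mm, 90 g, flat on the bench. Origin at the centre of its underside, +x towards the thin tip, z up. Along x: block 18 mm high from -65 to -15 mm, flat step 8 mm high to +25 mm, ramp down to 1 mm at the tip (+65). It starts outside the stud, tip roughly towards it and 10 to 70 mm short. A push of a few N drives it under
- shim_back (a point): middle of the foot of the block's upright back face (50 mm wide, 18 mm high), where to push; 65 mm behind the shim's origin. The stud stands on the step when it is 65 to 90 mm ahead of this point along the shim; at 65 mm the block meets the stud, and pushing on shoves the vibrator
- cast_yellow: yellow plaster jaw model, 64x70x55 mm, bystander; origin at the centre of its underside
- wax_block_1: flat pink-red wax block, 32x68x11 mm, bystander; origin at the centre of its underside
- jar_blue: small white jar with a blue lid, 48 mm across, 62 mm high, bystander; origin at the centre of its underside
- eraser_polisher: small black rubber polisher, 25x25x30 mm, bystander; origin at the centre of its underside
Not all that is in view belongs to the job. Of the things shaped like the shim, the yellow one is meant.

How it is judged:
By the outcome, as a careful person would: the job done as asked, in the order asked, and still so for the second after the job is handed in, with the robot touching nothing.
It also fails if it takes over 48 s, if anything falls off the work surface, if the arm or the gripper's body presses on something with over 40 N, if the wrist force passes 120 N, or if a joint passes its speed limit or range.

## Working session

There is one attempt and no reset: what is moved stays moved. The work goes in short steps, Python scripts to look and compute and a tool call to move; the robot and the scene stay as the last step left them, time stands still between calls to the robot, and variables do not carry over. Pictures are saved under pics/ and viewed, and the job is handed in when it is done.

Besides the shell and the picture viewer there is one more tool, called after "Call:" as name(argument=value, ...), one argument or row to a line, values as JSON. apply_moves: Moves the arm, as the interface text tells. Its arguments: {"type":"object","properties":{"rows":{"type":"array","items":{"type":"number"}},"grip_force":{"type":"number"}},"required":["rows"]}

```bash
mkdir -p pics; ls; python3 - <<'E'
from cell import r
import cv2,numpy as np
print(r.read_state(), r.tcp_to_grasp)
for c in ["scene","top"]:
    d=r.camera(c); cv2.imwrite(f"pics/{c}0.png",d["image"][:,:,::-1])
    print(c,d["fov_y"],d["cx"],d["cy"],d["distortion"],d["R"],d["t"])
    for n in ["vibrator","stud","press_pad","shim","shim_back","cast_yellow","wax_block_1","jar_blue","eraser_polisher"]:
        print(n,[(np.round(x["uv"],1).tolist(),round(x["confidence"],2)) for x in r.place_of(n,c)[:4]])
E
```

```text
pics
{'t': 0.0, 'joints': array([ 1.21300036e+00,  2.60691739e-01, -1.39395707e-01,  1.17270512e+00,
        1.07548480e-05,  1.57080377e+00]), 'qvel': array([ 5.06799319e-04, -2.36720008e-03, -4.06377688e-05, -1.61269219e-03,
        5.11020652e-04, -2.47248764e-04]), 'joint_efforts': array([-9.34543132e-04, -4.05675781e+01,  2.53923494e+01,  1.88428990e-02,
        6.63900005e-05, -4.76573575e-06]), 'eef_pos': array([183.61334977, 491.1008502 , 230.45078713]), 'eef_rot': array([ 0.27921282,  1.55286864, -0.28230913]), 'ft_force': array([-0.5790071 ,  0.37798831,  0.56424917]), 'wrist_torque': array([-0.03270934, -0.00438179, -0.00462871]), 'grip_width': 85.31330054815413} 18.700000000000003
scene 46.631853666924506 320.39724722523135 200.74091612689568 [0.0037206 0.        0.        0.        0.       ] [[ 0.70070334 -0.71323054 -0.01780516]
 [-0.36664644 -0.33857358 -0.86656698]
 [ 0.61203368  0.61373457 -0.49874307]] [-381.28617323  305.20306089 1220.74875303]
vibrator [([298.7, 213.8], 0.94)]
stud [([295.7, 222.7], 0.68)]
press_pad [([302.5, 184.6], 0.6)]
shim [([320.6, 238.8], 
[... 324 characters left out ...]
8422 202.44244340514027 [-0.01338056  0.          0.          0.          0.        ] [[-0.08751592 -0.99615231 -0.00464052]
 [-0.97424892  0.0865615  -0.20819737]
 [ 0.20779798 -0.01369956 -0.97807583]] [ 74.93704637 602.35872403 900.59475284]
vibrator [([276.6, 219.4], 0.98), ([425.3, 206.7], 0.22), ([195.0, 256.6], 0.17)]
stud [([298.5, 241.5], 0.92)]
press_pad [([257.4, 199.4], 0.57)]
shim [([265.0, 298.2], 0.93), ([333.2, 232.5], 0.85)]
shim_back [([355.5, 224.9], 0.92), ([272.9, 316.7], 0.91)]
cast_yellow [([428.1, 205.5], 0.91), ([195.0, 256.6], 0.73)]
wax_block_1 [([192.4, 254.6], 0.87)]
jar_blue [([199.7, 224.9], 0.7)]
eraser_polisher [([317.3, 145.7], 0.58), ([258.4, 200.4], 0.44)]
```

```bash
python3 - <<'E'
import cv2
a=cv2.imread("pics/top0.png")[120:360,150:480]; cv2.imwrite("pics/top0c.png",cv2.resize(a,None,fx=2.4,fy=2.4,interpolation=2))
a=cv2.imread("pics/scene0.png")[130:330,190:460]; cv2.imwrite("pics/scene0c.png",cv2.resize(a,None,fx=2.9,fy=2.9,interpolation=2))
E
```

```text
(no output)
```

View pics/top0c.png

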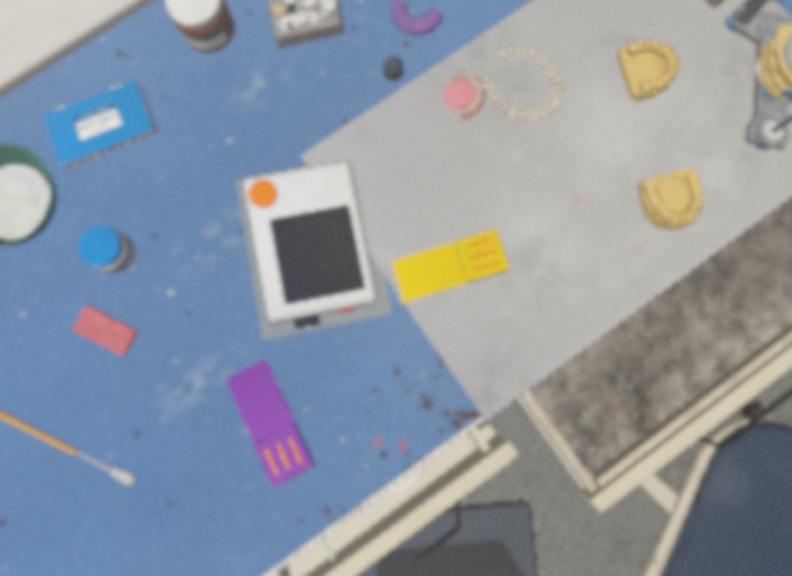

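View pics/scene0c.png

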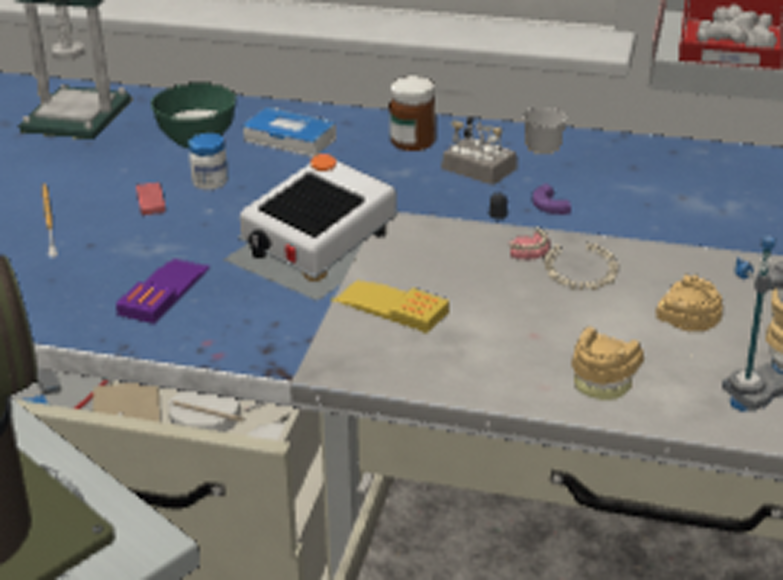

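View pics/top0.png

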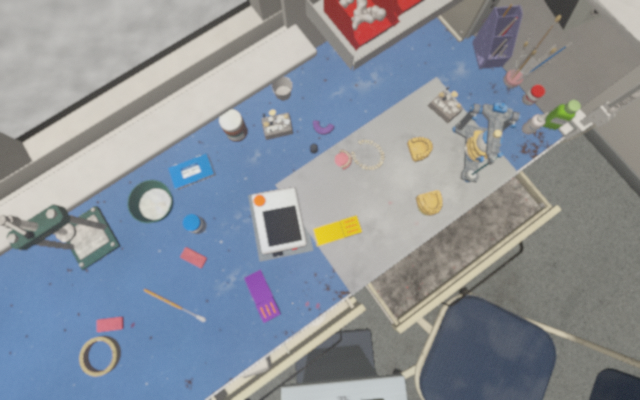

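```bash
cat > h.py <<'E'
import numpy as np,cv2
from scipy.spatial.transform import Rotation as Ro
def cam(d,eef=None):
    f=200/np.tan(np.radians(d["fov_y"])/2)
    K=np.array([[f,0,d["cx"]],[0,f,d["cy"]],[0,0,1]]);D=np.array(d["distortion"],float)
    if "R" in d: R,t=np.array(d["R"]),np.array(d["t"])
    else:
        T=np.eye(4);T[:3,:3]=Ro.from_rotvec(eef[1]).as_matrix();T[:3,3]=eef[0]
        M=np.linalg.inv(T@np.array(d["hand_eye"]));R,t=M[:3,:3],M[:3,3]
    return K,D,R,t
def proj(c,X):
    K,D,R,t=c
    return cv2.projectPoints(np.atleast_2d(np.array(X,float)),cv2.Rodrigues(R)[0],t,K,D)[0][:,0]
def unproj(c,uv,z):
    K,D,R,t=c
    p=cv2.undistortPoints(np.array(uv,float).reshape(-1,1,2),K,D)[:,0]
    d=np.c_[p,np.ones(len(p))]@R; o=-R.T@t
    return o+d*((z-o[2])/d[:,2:])
E
python3 - <<'E'
from h import *; from cell import r
for n in ["top","scene"]:
    c=cam(r.camera(n))
    P={"top":dict(stud=(298.5,241.5,0),shim=(333.2,232.5,0),back=(355.5,224.9,0),pad=(259.4,200.5,79),vib=(276.6,219.4,5),pur=(265,298.2,0),purb=(272.9,316.7,0),cast=(428,205.5,0)),
       "scene":dict(stud=(299,224.5,0),shim=(320.6,238.8,0),back=(342.1,242.5,0),pad=(302.5,184.6,79),vib=(298.7,213.8,5),cast=(394.9,262.5,0))}[n]
    for k,v in P.items(): print(n,k,unproj(c,v[:2],v[2])[0].round(0))
    print(proj(c,[[0,0,0],[184,491,231]]).round())
E
```

```text
top stud [515.  83.   0.]
top shim [532. -15.   0.]
top back [547. -78.   0.]
top pad [622. 172.  79.]
top vib [581. 139.   5.]
top pur [372. 184.   0.]
top purb [323. 166.   0.]
top cast [ 584. -287.   -0.]
[[348. 445.]
 [ 97. 416.]]
scene stud [528.  88.   0.]
scene shim [517. -27.   0.]
scene back [550. -93.   0.]
scene pad [638. 181.  79.]
scene vib [570. 134.   5.]
scene cast [ 581. -280.    0.]
[[175. 317.]
 [135. 161.]]
```

```bash
python3 - <<'E'
from h import *; from cell import r
s=r.read_state();R=Ro.from_rotvec(s["eef_rot"]).as_matrix();print(R.round(3))
d=r.camera("wrist");print(np.round(d["hand_eye"],3),d["fov_y"])
cv2.imwrite("pics/w0.png",d["image"][:,:,::-1])
# desired orientation: x down, tool z along push u or -u
T=np.array([500,-20,330])
print("shift tool",R.T@(T-s["eef_pos"]))
u=np.array([-.16,.987,0]);u/=np.linalg.norm(u)
for sg in (1,-1):
    z=sg*u;x=np.array([0,0,-1.]);y=np.cross(z,x);Rd=np.c_[x,y,z]
    print(sg,np.degrees(Ro.from_matrix(R.T@Rd).as_rotvec()))
E
```

```text
[[ 0.     0.35   0.937]
 [ 0.     0.937 -0.35 ]
 [-1.     0.    -0.   ]]
[[  -0.      -0.293    0.956 -142.57 ]
 [   1.       0.       0.      -0.335]
 [  -0.       0.956    0.293  -75.1  ]
 [   0.       0.       0.       1.   ]] 71.48688246797941
shift tool [ -98.69497476 -368.59914206  475.35237111]
1 [-1.19710108e+02  3.55219536e-04 -2.27048404e-04]
-1 [ 6.02898917e+01 -1.96906103e-04 -3.08061601e-04]
```

Call:
apply_moves(
  rows=[-0.01,-0.037,0.047,0,0,0,0.02,-0.01,-0.037,0.047,0,0,0,0.02,-0.01,-0.037,0.047,0,0,0,0.02,-0.01,-0.037,0.047,0,0,0,0.02,-0.01,-0.037,0.047,0,0,0,0.02,-0.01,-0.037,0.047,0,0,0,0.02,-0.01,-0.037,0.047,0,0,0,0.02,-0.01,-0.037,0.047,0,0,0,0.02,-0.01,-0.037,0.047,0,0,0,0.02,-0.01,-0.037,0.047,0,0,0,0.02],
)

```text
t: 2.4
eef_pos: [504.4, -28.8, 334.9]
eef_rot: [0.277, 1.546, -0.269]
ft_force: [1.4, 0.7, -0.2]
grip_width: 20.2
```

Call:
apply_moves(
  rows=[0,0,0,-10,0,0,0.02,0,0,0,-10,0,0,0.02,0,0,0,-10,0,0,0.02,0,0,0,-10,0,0,0.02,0,0,0,-10,0,0,0.02,0,0,0,-10,0,0,0.02,0,0,0,-10,0,0,0.02,0,0,0,-10,0,0,0.02,0,0,0,-10,0,0,0.02,0,0,0,-10,0,0,0.02,0,0,0,-10,0,0,0.02,0,0,0,-10,0,0,0.02],
)

```text
t: 3.9
eef_pos: [507.2, -34.6, 334.8]
eef_rot: [-1.384, 1.08, 1.374]
ft_force: [0.6, -0.0, -0.4]
grip_width: 20.2
```

```bash
python3 - <<'E'
from h import *; from cell import r
s=r.read_state();print(s["t"],s["eef_pos"],Ro.from_rotvec(s["eef_rot"]).as_matrix().round(3),s["joints"],s["grip_width"])
d=r.camera("wrist");c=cam(d,(s["eef_pos"],s["eef_rot"]))
cv2.imwrite("pics/w1.png",d["image"][:,:,::-1])
for n in ["vibrator","stud","press_pad","shim","shim_back"]:
    for x in r.place_of(n,"wrist")[:3]: print(n,np.round(x["uv"],1),round(x["confidence"],2),unproj(c,x["uv"],{"press_pad":79}.get(n,0))[0].round(1))
E
```

```text
3.9 [507.23872475 -34.60527513 334.76924484] [[ 0.009 -0.972 -0.234]
 [ 0.003 -0.234  0.972]
 [-1.    -0.01   0.001]] [-0.07036056  0.20201482  0.05183814  1.4115478   0.00355964 -1.87687922] 20.199798203217995
vibrator [301.5 129.9] 0.72 [549.3 -81.2   0. ]
vibrator [263.2 242.1] 0.7 [575.1 135.1   0. ]
stud [298.8 222.8] 0.84 [518.3  81.3   0. ]
press_pad [220.1 272.9] 0.66 [624.8 165.5  79. ]
press_pad [298.9 163. ] 0.61 [538.6 -39.8  79. ]
shim [298.2 165.5] 0.83 [542.  -21.8   0. ]
shim_back [389.1 287.2] 0.75 [316.2 171.5   0. ]
shim_back [302.7 130.5] 0.66 [547.2 -80.7   0. ]
shim_back [263.7 243.8] 0.6 [573.5 138.3   0. ]
```

View pics/w1.png

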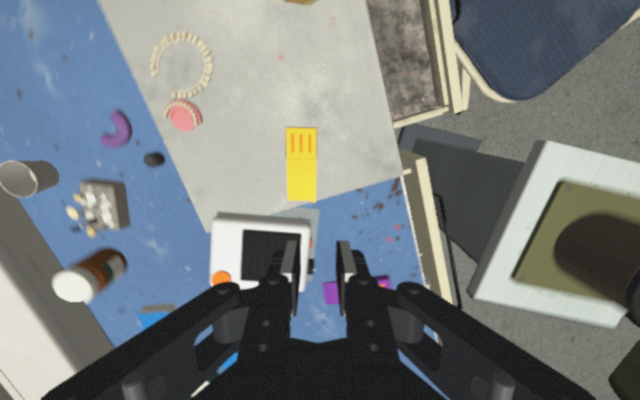

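```bash
cat > fit.py <<'E'
from h import *
from scipy.optimize import minimize
prof=[(-65,0),(-65,18),(-15,18),(-15,8),(25,8),(65,1),(65,0)]
SH=np.array([[x,y,z] for x,z in prof for y in(-25,25)],float)
def ymask(im,c,seed,rad=75):
    h=cv2.cvtColor(im,cv2.COLOR_RGB2HSV)
    m=((h[...,0]>=20)&(h[...,0]<=34)&(h[...,1]>190)&(h[...,2]>120)).astype(np.uint8)
    m=cv2.morphologyEx(m,cv2.MORPH_CLOSE,np.ones((5,5)))
    n,l,st,ce=cv2.connectedComponentsWithStats(m)
    p=proj(c,[seed])[0]
    best=min((i for i in range(1,n) if st[i,4]>80),key=lambda i:np.hypot(*(ce[i]-p)))
    return (l==best).astype(np.uint8),ce[best],st[best,4]
def shimpts(p):
    a=p[2];R=np.array([[np.cos(a),-np.sin(a),0],[np.sin(a),np.cos(a),0],[0,0,1]])
    return SH@R.T+[p[0],p[1],0]
S=16
def sil(c,pts,shape,off,f=6):
    q=cv2.convexHull(((proj(c,pts)-off+.5)*f).astype(np.float32))
    m=np.zeros((shape[0]*f,shape[1]*f),np.uint8)
    cv2.fillConvexPoly(m,np.round(q*S).astype(np.int32),1,shift=4)
    return cv2.resize(m.astype(np.float32),(shape[1],shape[0]),interpolation=cv2.INTER_AREA)
def fitshim(views,p0,verbose=True):
    crops=[]
    for c,m in views:
        ys,xs=np.nonzero(m);o=np.array([xs.min()-12,ys.min()-12]);o=np.maximum(o,0)
        k=m[o[1]:ys.max()+13,o[0]:xs.max()+13].astype(np.float32);crops.append((c,k,o))
    def cost(q):
        p=[q[0],q[1],q[2]/50]
        return sum(np.abs(sil(c,shimpts(p),k.shape,o)-k).sum()/k.sum() for c,k,o in crops)
    q0=[p0[0],p0[1],p0[2]*50]
    s=minimize(cost,q0,method="Nelder-Mead",options=dict(initial_simplex=[q0]+[np.add(q0,8*np.eye(3)[i]) for i in range(3)],xatol=.05))
    return s.x[0],s.x[1],s.x[2]/50,s.fun
E
python3 - <<'E'
from fit import *; from cell import r
s=r.read_state();V={}
for n in ["wrist","top","scene"]:
    s=r.read_state();d=r.camera(n);c=cam(d,(s["eef_pos"],s["eef_rot"]))
    m,ce,a=ymask(d["image"],c,[535,-25,5]);print(n,ce,a);V[n]=(c,m)
    p=fitshim([V[n]],[535,-20,1.8]);print(n,p,"back",p[0]-65*np.cos(p[2]),p[1]-65*np.sin(p[2]))
    # orange
    h=cv2.cvtColor(d["image"],cv2.COLOR_RGB2HSV);o=((h[...,0]<15)&(h[...,0]>5)&(h[...,1]>180)&(h[...,2]>150)).astype(np.uint8)
    nn,l,st,cc=cv2.connectedComponentsWithStats(o)
    for i in range(1,nn):
        if st[i,4]>25: print("orange",cc[i],st[i,4],unproj(c,cc[i],80)[0])
p=fitshim(list(V.values()),[535,-20,1.8]);print("all",p)
E
```

```text
Traceback (most recent call last):
  File "fit.py", line 11, in ymask
    best=min((i for i in range(1,n) if st[i,4]>80),key=lambda i:np.hypot(*(ce[i]-p)))
ValueError: min() iterable argument is empty
```

```bash
python3 - <<'E'
import cv2
for f,pts in (("w1",[(302,180),(302,190),(292,150),(262,220),(221,278)]),("top0",[(325,234),(345,229),(259,201)]),("scene0",[(318,233),(336,240),(301,186)])):
    h=cv2.cvtColor(cv2.imread(f"pics/{f}.png"),cv2.COLOR_BGR2HSV)
    print(f,[h[v,u].tolist() for u,v in pts])
E
sed -i 's/h\[...,1\]>190)&(h\[...,2\]>120/h[...,1]>170)\&(h[...,2]>100/' fit.py; grep -n "170" fit.py
```

```text
w1 [[27, 171, 242], [27, 172, 242], [17, 192, 242], [23, 17, 119], [15, 191, 244]]
top0 [[26, 203, 226], [26, 200, 221], [14, 190, 233]]
scene0 [[23, 160, 202], [23, 160, 177], [10, 184, 219]]
7:    m=((h[...,0]>=20)&(h[...,0]<=34)&(h[...,1]>170)&(h[...,2]>100)).astype(np.uint8)
```

```bash
sed -i 's/>=20/>=14/; s/>170/>115/' fit.py
cat > look.py <<'E'
from fit import *; from cell import r
import sys
def look(cams,seed,tag):
    V={}
    for n in cams:
        s=r.read_state();d=r.camera(n);c=cam(d,(s["eef_pos"],s["eef_rot"]))
        cv2.imwrite(f"pics/{tag}_{n}.png",d["image"][:,:,::-1])
        m,ce,a=ymask(d["image"],c,seed);V[n]=(c,m)
        p=fitshim([V[n]],[seed[0],seed[1],seed[3]] if len(seed)>3 else [seed[0],seed[1],1.8])
        print(n,a,np.round(p,3),"back",np.round([p[0]-65*np.cos(p[2]),p[1]-65*np.sin(p[2])],1))
        h=cv2.cvtColor(d["image"],cv2.COLOR_RGB2HSV);o=((h[...,0]<18)&(h[...,0]>5)&(h[...,1]>150)&(h[...,2]>150)).astype(np.uint8)
        nn,l,st,cc=cv2.connectedComponentsWithStats(o)
        for i in range(1,nn):
            X=unproj(c,cc[i],80)[0]
            if st[i,4]>25 and np.hypot(X[0]-625,X[1]-175)<60: print("  orange",cc[i].round(1),st[i,4],X.round(1))
    p=fitshim(list(V.values()),[seed[0],seed[1],1.8]);print("all",np.round(p,3),"back",np.round([p[0]-65*np.cos(p[2]),p[1]-65*np.sin(p[2])],1))
    return V
E
python3 - <<'E'
from look import *
look(["wrist","top","scene"],[535,-25,5],"l1")
E
```

```text
wrist 2130 [ 5.36588e+02 -2.27770e+01  1.77800e+00  6.60000e-02] back [550.  -86.4]
  orange [220.2 277.3] 184 [624.8 172.1  80. ]
top 543 [537.074 -28.546   1.78    0.617] back [550.6 -92.1]
  orange [259.1 200.1] 67 [622.8 173.   80. ]
scene 377 [ 5.3972e+02 -1.9350e+01  1.7340e+00  1.8200e-01] back [550.3 -83.5]
  orange [300.9 185.8] 30 [626.4 177.4  80. ]
all [536.86  -22.621   1.778   0.927] back [550.2 -86.2]
```

```bash
python3 - <<'E'
import cv2
a=cv2.imread("pics/l1_wrist.png")[195:305,195:335]; cv2.imwrite("pics/l1_wc.png",cv2.resize(a,None,fx=5,fy=5,interpolation=2))
a=cv2.imread("pics/l1_scene.png")[165:250,260:345]; cv2.imwrite("pics/l1_sc.png",cv2.resize(a,None,fx=7,fy=7,interpolation=2))
E
```

```text
(no output)
```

View pics/l1_wc.png

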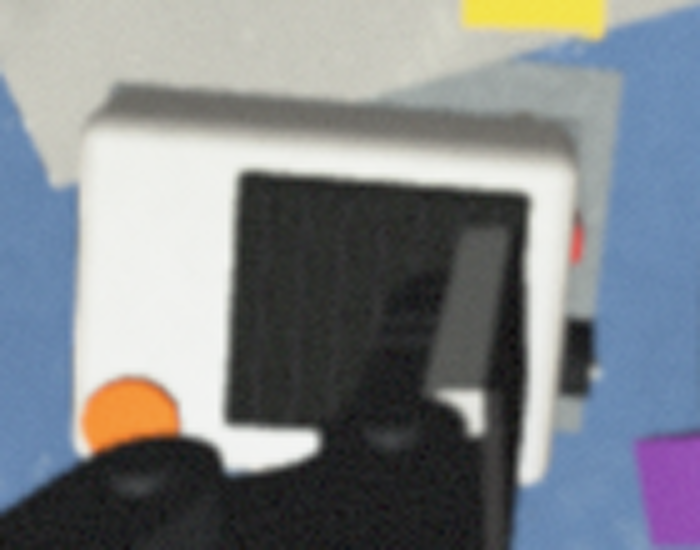

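View pics/l1_sc.png

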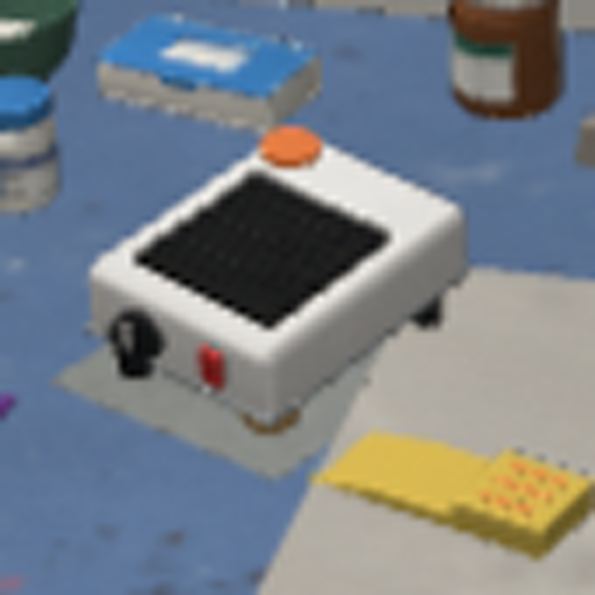

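```bash
cat > vib.py <<'E'
from h import *
from scipy.optimize import least_squares
ax=np.array([-124,88,0.]);ax/=np.linalg.norm(ax)
def vT(p,tilt):
    # rotate about axis through feet; sign so the stud goes down
    Rt=Ro.from_rotvec(ax*tilt).as_matrix(); p0=np.array([62,-44,0.])
    Rz=Ro.from_rotvec([0,0,p[2]]).as_matrix()
    return lambda X: (Rz@(Rt@(np.array(X,float)-p0).T+p0[:,None])).T+[p[0],p[1],0]
E
python3 - <<'E'
from vib import *; from cell import r
s=r.read_state()
cw=cam(r.camera("wrist"),(s["eef_pos"],s["eef_rot"]));cs=cam(r.camera("scene"))
W=[((58,41,76),(131,424)),((80,-60,70),(83,124)),((-80,-60,70),(578,154)),((-80,60,70),(540,487))]
Sx=[((58,41,76),(291,145)),((-80,-60,70),(268,362)),((-80,60,70),(90,268)),((80,-60,70),(467,210)),((-80,-60,24),(274,417))]
for sg in (.12,-.12):
    print(sg,vT([0,0,0],sg)([[-62,-44,8],[58,41,70]]).round(1))
    def res(p,u=(1,1)):
        f=vT([p[0],p[1],p[2]/100],sg);o=[]
        for use,c,L,k,off in ((u[0],cw,W,5,(195,195)),(u[1],cs,Sx,7,(260,165))):
            if use:o.append((proj(c,f([a for a,_ in L]))-(np.array([b for _,b in L])/k+off-.4)).ravel())
        return np.concatenate(o)
    for u in ((1,0),(0,1),(1,1)):
        q=least_squares(res,[575,135,155],args=(u,));p=[q.x[0],q.x[1],q.x[2]/100]
        print(u,np.round(p,3),q.cost,q.fun.round(1)); print("  stud",vT(p,sg)([[-62,-44,8],[58,41,76]]).round(1))
E
```

```text
0.12 [[-61.1 -42.8  16.5]
 [ 62.6  47.4  61.5]]
(1, 0) [5.67851e+02 1.19604e+02 1.54000e-01] 28.650447863186052 [ 2.8 -3.6 -3.6 -0.5 -1.1  4.   2.3 -0.3]
  stud [[514.   67.9  16.5]
 [622.7 176.7  67.4]]
(0, 1) [5.64417e+02 1.15588e+02 1.22000e-01] 24.970245382383137 [ 0.   4.7  0.  -5.  -1.2  0.8  1.   0.4  0.2 -0.2]
  stud [[508.9  65.7  16.5]
 [621.1 170.9  67.4]]
(1, 1) [5.67541e+02 1.19366e+02 1.48000e-01] 56.08015350710068 [ 2.8 -3.9 -3.2 -0.9 -0.7  4.2  2.3 -0.1 -0.6  4.   0.7 -5.8 -1.2  0.5
  0.6 -0.6  0.9 -1. ]
  stud [[513.4  68.   16.5]
 [622.7 176.2  67.4]]
-0.12 [[-62.3 -44.4  -0.6]
 [ 52.9  33.8  77.5]]
(1, 0) [5.74788e+02 1.34851e+02 1.26000e-01] 5.7683782696372425 [-0.3  0.5 -2.  -1.5  0.7  0.2  1.6  1.3]
  stud [[ 5.186e+02  8.300e+01 -6.000e-01]
 [ 6.226e+02  1.744e+02  8.350e+01]]
(0, 1) [5.79247e+02 1.37507e+02 1.26000e-01] 4.442860320996599 [-0.1 -0.4  0.5 -0.7 -1.1 -0.7  0.9 -0.9 -0.2  2.2]
  stud [[ 5.231e+02  8.570e+01 -6.000e-01]
 [ 6.271e+02  1.770e+02  8.350e+01]]
(1, 1) [5.75245e+02 1.34895e+02 1.27000e-01] 11.85076743244643 [-0.5  0.5 -2.3 -1.6  0.4  0.2  1.4  1.2 -0.4  0.2  0.2  0.1 -1.4 -0.
  0.6 -0.3 -0.5  3. ]
  stud [[ 5.191e+02  8.300e+01 -6.000e-01]
 [ 6.231e+02  1.745e+02  8.350e+01]]
```

Call:
apply_moves(
  rows=[0.03,-0.014,-0.052,1.6,0,0,0.016,0.05,-0.014,-0.053,0,0,0,0.016,0.06,0,0,0,0,0,0.016,0.06,0,0,0,0,0,0.016,0.06,0,0,0,0,0,0.016,0.03,0,0,0,0,0,0.016,0,0,0,0,0,0,0.016],
)

```text
t: 5.38
eef_pos: [562.6, -127.6, 45.2]
eef_rot: [-1.362, 1.095, 1.34]
ft_force: [-0.2, -0.4, 1.0]
grip_width: 15.7
```

```bash
cat > rel.py <<'E'
from h import *; from cell import r
def rel(P,az=None):
    s=r.read_state();R=Ro.from_rotvec(s["eef_rot"]).as_matrix()
    print("t",round(s["t"],2),"pos",s["eef_pos"].round(1),"x",R[:,0].round(3),"az z",np.degrees(np.arctan2(R[1,2],R[0,2])).round(2),"F",s["ft_force"].round(1),"tool shift mm",(R.T@(np.array(P)-s["eef_pos"])).round(1),"w",s["grip_width"].round(1))
    if az is not None:
        z=np.array([np.cos(az),np.sin(az),0]);x=np.array([0,0,-1.]);y=np.cross(z,x)
        print("turn",np.degrees(Ro.from_matrix(R.T@np.c_[x,y,z]).as_rotvec()).round(2))
E
python3 -c "
from rel import *
rel([559.3,-130.4,6],1.778)"
```

```text
Traceback (most recent call last):
  File "rel.py", line 4, in rel
    print("t",round(s["t"],2),"pos",s["eef_pos"].round(1),"x",R[:,0].round(3),"az z",np.degrees(np.arctan2(R[1,2],R[0,2])).round(2),"F",s["ft_force"].round(1),"tool shift mm",(R.T@(np.array(P)-s["eef_pos"])).round(1),"w",s["grip_width"].round(1))
                                                                                                                                                                                                                             ^^^^^^^^^^^^^^^^^^^^^
AttributeError: 'float' object has no attribute 'round'
```

```bash
sed -i 's/s\["grip_width"\].round(1)/round(s["grip_width"],1)/' rel.py
python3 -c "
from rel import *
rel([559.3,-130.4,6],1.778)"
```

```text
t 5.38 pos [ 562.6 -127.6   45.2] x [ 0.018  0.002 -1.   ] az z 101.39 F [-0.2 -0.4  1. ] tool shift mm [39.2  4.5 -2. ] w 15.7
turn [-0.48 -0.1   1.02]
```

Call:
apply_moves(
  rows=[0.02,0.0045,-0.002,-0.4,0,1,0.016,0.019,0,0,0,0,0,0.016,0,0,0,0,0,0,0.016],
)

```text
t: 5.75
eef_pos: [562.1, -131.7, 7.8]
eef_rot: [-1.365, 1.104, 1.354]
ft_force: [-1.2, -0.6, -0.0]
grip_width: 16.0
```

```bash
python3 - <<'E'
from rel import *
rel([559.3,-130.4,6],1.778)
s=r.read_state();d=r.camera("wrist");cv2.imwrite("pics/w2.png",d["image"][:,:,::-1])
d=r.camera("scene");cv2.imwrite("pics/s2.png",cv2.resize(d["image"][150:290,250:430,::-1],None,fx=4,fy=4))
E
```

```text
t 5.75 pos [ 562.1 -131.7    7.8] x [ 0.005 -0.004 -1.   ] az z 101.82 F [-1.2 -0.6 -0. ] tool shift mm [1.8 2.5 1.8] w 16.0
turn [-0.05 -0.27  0.26]
```

View pics/w2.png

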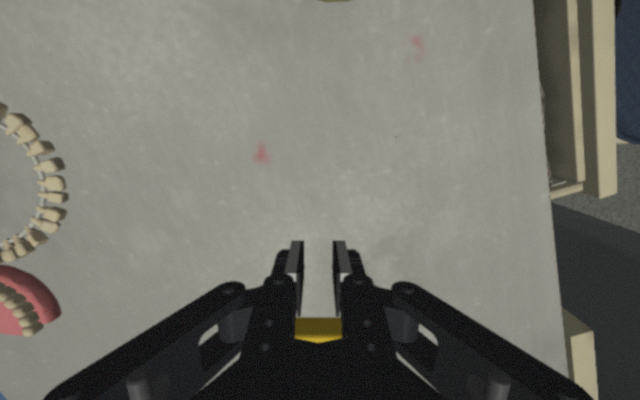

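View pics/s2.png

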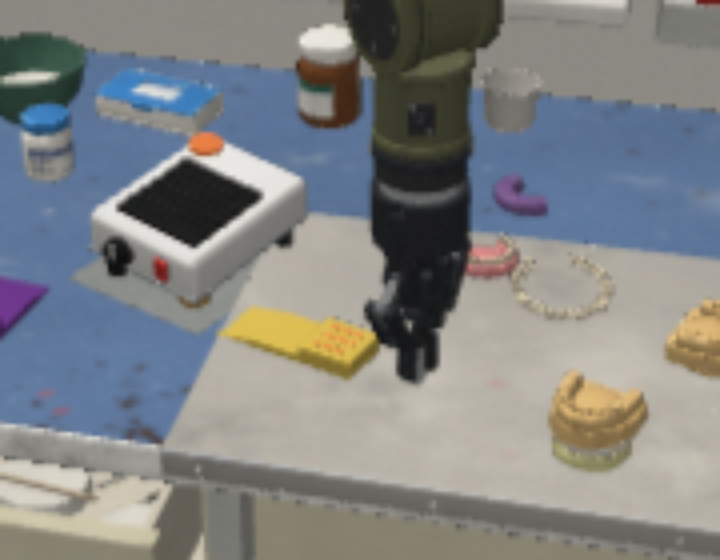

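Call:
apply_moves(
  rows=[0.001,0.0025,0.01,0,0,0,0.016,0,0,0.01,0,0,0,0.016,0,0,0.008,0,0,0,0.016,0,0,0.006,0,0,0,0.016,0,0,0.006,0,0,0,0.016,0,0,0.006,0,0,0,0.016,0,0,0.006,0,0,0,0.016],
)

```text
t: 6.72
eef_pos: [551.5, -78.4, 10.6]
eef_rot: [-1.371, 1.1, 1.347]
ft_force: [-0.1, -0.5, 0.5]
grip_width: 16.1
```

```bash
python3 - <<'E'
from rel import *
rel([550-.206*94+.206*11,-86.4+.9785*83,6],1.778)
from look import *
look(["scene"],[530,-5,5],"l3")
E
```

```text
t 6.72 pos [551.5 -78.4  10.6] x [ 0.013 -0.006 -1.   ] az z 101.84 F [-0.1 -0.5  0.5] tool shift mm [ 4.   3.2 75.5] w 16.1
turn [-0.03 -0.47  0.67]
scene 343 [ 5.34927e+02 -1.12300e+00  1.71800e+00  2.76000e-01] back [544.5 -65.4]
  orange [300.9 185.8] 30 [626.4 177.4  80. ]
all [ 5.34927e+02 -1.12300e+00  1.71800e+00  2.76000e-01] back [544.5 -65.4]
```

Call:
apply_moves(
  rows=[0.004,0.003,0.006,0,-0.4,0.6,0.016,0.001,0,0.006,0,0,0,0.016,0.001,0,0.006,0,0,0,0.016,0.001,0,0.006,0,0,0,0.016,0.001,0,0.006,0,0,0,0.016],
)

```text
t: 7.4
eef_pos: [543.5, -49.9, 2.7]
eef_rot: [-1.365, 1.107, 1.354]
ft_force: [0.4, -2.7, 2.0]
grip_width: 15.6
```

```bash
python3 - <<'E'
from rel import *
rel([550-.206*94+.206*11,-86.4+.9785*83,6],1.778)
from look import *
look(["scene"],[530,20,5],"l4")
a=cv2.imread("pics/l4_scene.png")[150:290,250:430];cv2.imwrite("pics/l4c.png",cv2.resize(a,None,fx=4,fy=4,interpolation=2))
E
```

```text
t 7.4 pos [543.5 -49.9   2.7] x [ 0.004 -0.005 -1.   ] az z 101.77 F [ 0.4 -2.7  2. ] tool shift mm [-3.5  1.2 45.9] w 15.6
turn [-0.1  -0.34  0.13]
scene 303 [5.23324e+02 2.95890e+01 1.58500e+00 3.91000e-01] back [524.3 -35.4]
  orange [300.8 185.8] 31 [626.1 177.7  80. ]
all [5.23324e+02 2.95890e+01 1.58500e+00 3.91000e-01] back [524.3 -35.4]
```

View pics/l4c.png

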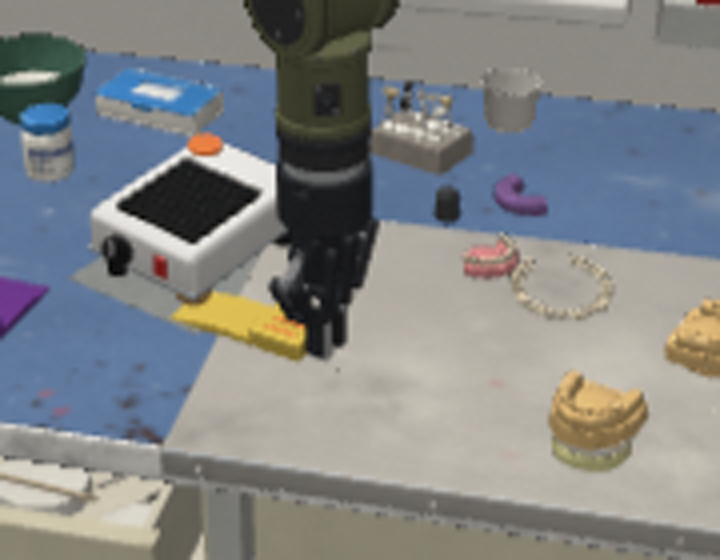

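Call:
apply_moves(
  rows=[-0.001,0,0.006,0,0,0,0.016,0,0,0.006,0,0,0,0.016,0,0,0.006,0,0,0,0.016,0,0,0.006,0,0,0,0.016],
)

```text
t: 7.95
eef_pos: [536.2, -22.9, 2.6]
eef_rot: [-1.361, 1.106, 1.359]
ft_force: [1.0, -2.2, -0.8]
grip_width: 16.1
```

```bash
python3 - <<'E'
from rel import *
rel([550-.206*94+.206*11,-86.4+.9785*83,6],1.778)
for n,(a,b,c,e) in dict(scene=(150,290,250,400),top=(160,300,230,390)).items():
    d=r.camera(n);cv2.imwrite(f"pics/l5{n}.png",cv2.resize(d["image"][a:b,c:e,::-1],None,fx=4,fy=4,interpolation=2))
E
```

```text
t 7.95 pos [536.2 -22.9   2.6] x [-0.    -0.002 -1.   ] az z 101.83 F [ 1.  -2.2 -0.8] tool shift mm [-3.5 -0.4 18. ] w 16.1
turn [-0.04 -0.09 -0.02]
```

View pics/l5scene.png

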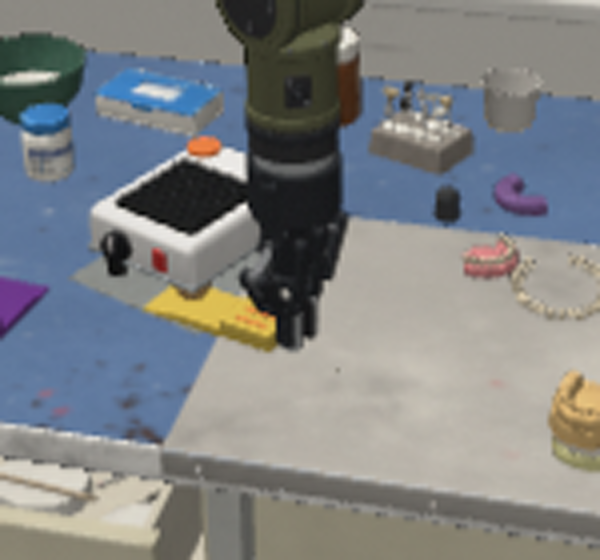

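View pics/l5top.png

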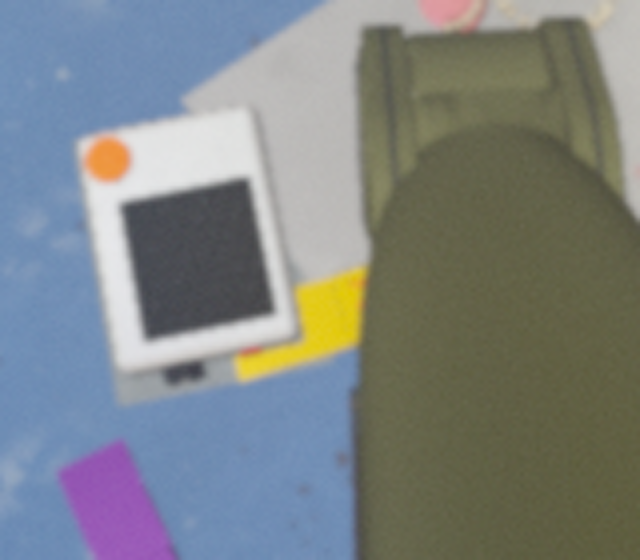

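Call:
apply_moves(
  rows=[-0.003,0,0.005,0,0,0,0.016,0,0,0.005,0,0,0,0.016,0,0,0.004,0,0,0,0.016,0,0,0,0,0,0,0.016],
)

```text
t: 8.55
eef_pos: [533.5, -11.5, 5.8]
eef_rot: [-1.366, 1.112, 1.355]
ft_force: [-0.6, -0.0, 0.5]
grip_width: 16.2
```

```bash
python3 - <<'E'
from rel import *
rel([550-.206*94+.206*11,-86.4+.9785*83,6],1.778)
for n,(a,b,c,e) in dict(scene=(170,260,260,350),top=(160,300,230,390)).items():
    d=r.camera(n);cv2.imwrite(f"pics/l6{n}.png",cv2.resize(d["image"][a:b,c:e,::-1],None,fx=4 if n=="top" else 7,fy=4 if n=="top" else 6.5,interpolation=2))
E
```

```text
t 8.55 pos [533.5 -11.5   5.8] x [ 0.    -0.009 -1.   ] az z 101.76 F [-0.6 -0.   0.5] tool shift mm [-0.2 -0.7  6.3] w 16.2
turn [-0.11 -0.53 -0.08]
```

View pics/l6scene.png

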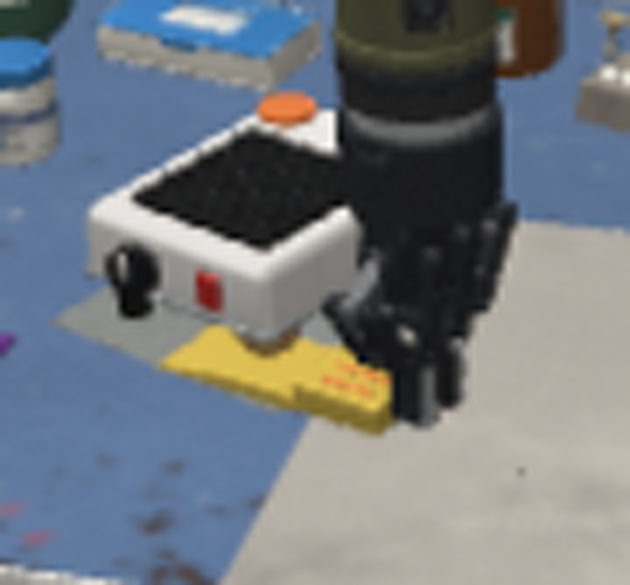

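Call:
apply_moves(
  rows=[0,0,0.005,0,0,0,0.016,0,0,0.003,0,0,0,0.016,0,0,0,0,0,0,0.016],
)

```text
t: 9.02
eef_pos: [531.8, -3.1, 5.9]
eef_rot: [-1.366, 1.112, 1.355]
ft_force: [-0.1, -1.2, -0.3]
grip_width: 15.8
```

Call:
apply_moves(
  rows=[0,0,-0.03,0,0,0,0.016,0,0,-0.06,0,0,0,0.016,-0.06,0,-0.03,0,0,0,0.016,-0.06,0,0,0,0,0,0.016,-0.06,0,0,0,0,0,0.016,-0.06,0,0,0,0,0,0.016,0,0,0,0,0,0,0.016],
)

```text
t: 9.9
eef_pos: [556.8, -117.1, 249.8]
eef_rot: [-1.361, 1.102, 1.361]
ft_force: [0.5, 0.2, -0.7]
grip_width: 16.3
```

```bash
python3 - <<'E'
from rel import *
rel([622,174,120],1.778)
s=r.read_state()
for n,(a,b,c,e) in dict(scene=(170,260,260,350),top=(160,300,230,390),wrist=(0,400,0,640)).items():
    d=r.camera(n);cv2.imwrite(f"pics/l7{n}f.png",d["image"][:,:,::-1]);k={"scene":6,"top":4,"wrist":1.2}[n];cv2.imwrite(f"pics/l7{n}.png",cv2.resize(d["image"][a:b,c:e,::-1],None,fx=k,fy=k,interpolation=2))
    c=cam(d,(s["eef_pos"],s["eef_rot"]))
    for t in ["stud","shim_back","shim","press_pad","vibrator"]:
        for x in r.place_of(t,n)[:2]: print(n,t,np.round(x["uv"],1),round(x["confidence"],2),unproj(c,x["uv"],{"press_pad":70,"stud":8}.get(t,0))[0].round(1))
E
```

```text
t 9.9 pos [ 556.8 -117.1  249.8] x [ 0.     0.001 -1.   ] az z 101.95 F [ 0.5  0.2 -0.7] tool shift mm [ 130.2 -123.9  271.1] w 16.3
turn [0.08 0.06 0.04]
scene stud [295.7 220.1] 0.79 [531.5 107.3   8. ]
scene shim_back [237.1 241. ] 0.65 [322.  163.8   0. ]
scene shim [248.1 227.9] 0.81 [395.  199.7   0. ]
scene shim [301.6 226. ] 0.79 [527.9  74.3   0. ]
scene press_pad [302.5 187. ] 0.57 [636.6 180.3  70. ]
scene vibrator [298.5 213.9] 0.83 [574.9 140.    0. ]
top stud [300.7 241.2] 0.81 [514.6  76.5   8. ]
top shim_back [272.1 315.8] 0.92 [325.1 167.8   0. ]
top shim_back [322.9 236.1] 0.58 [524.1  14.7   0. ]
top shim [262.9 295.6] 0.73 [379.1 189.1   0. ]
top shim [305.  243.6] 0.65 [507.9  65.6   0. ]
top press_pad [252.  201.5] 0.41 [623.  193.3  70. ]
top vibrator [276.9 217.9] 0.87 [586.2 138.1   0. ]
wrist stud [311.  296.4] 0.83 [525.7  81.6   8. ]
wrist shim_back [411.  357.8] 0.66 [326.5 173.8   0. ]
wrist shim_back [313.4 254.7] 0.56 [536.3  12.1   0. ]
wrist shim [318.   33.8] 0.74 [ 592.3 -286.8    0. ]
wrist shim [315.8 290.3] 0.56 [519.4  74.3   0. ]
wrist press_pad [225.1 366.6] 0.39 [632.7 181.2  70. ]
```

View pics/l7scene.png

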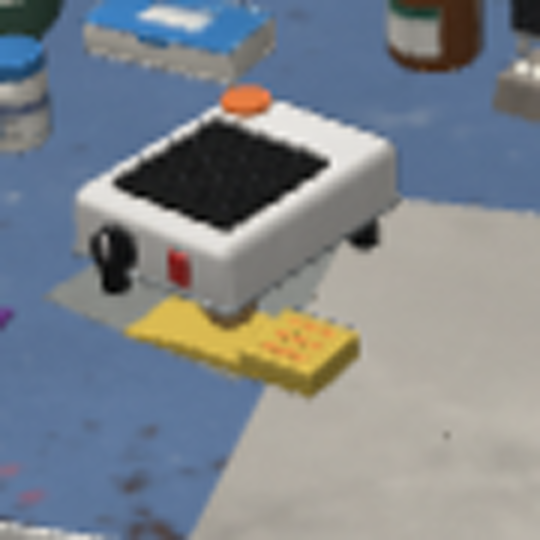

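View pics/l7wrist.png

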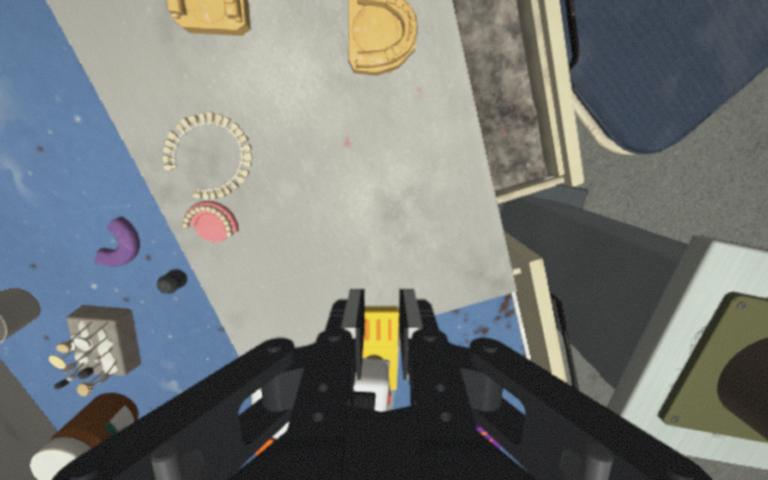

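```bash
python3 - <<'E'
from vib import *; from fit import shimpts; from cell import r
s=r.read_state()
V=np.array([[x,y,z] for z in(24,70) for x,y in((-80,-60),(80,-60),(80,60),(-80,60))],float)
def draw(im,c,off,k,sh,vp,tilt):
    P=lambda X:((proj(c,X)-off+.5)*k).astype(int)
    q=P(shimpts(sh)).reshape(-1,2,2)
    for side in(0,1): cv2.polylines(im,[q[:,side]],True,(255,0,255),1,cv2.LINE_AA)
    for i in range(len(q)): cv2.line(im,tuple(map(int,q[i,0])),tuple(map(int,q[i,1])),(255,0,255),1,cv2.LINE_AA)
    f=vT(vp,tilt);v=P(f(V))
    cv2.polylines(im,[v[:4]],True,(0,255,0),1,cv2.LINE_AA);cv2.polylines(im,[v[4:]],True,(0,255,0),1,cv2.LINE_AA)
    for i in range(4):cv2.line(im,tuple(map(int,v[i])),tuple(map(int,v[i+4])),(0,255,0),1)
    a=np.linspace(0,2*np.pi,30);b=P(f(np.c_[-62+11*np.cos(a),-44+11*np.sin(a),0*a+12.4]))
    cv2.polylines(im,[b],True,(0,0,255),1,cv2.LINE_AA)
    a=P(f(np.c_[58+16*np.cos(a),41+16*np.sin(a),0*a+76]));cv2.polylines(im,[a],True,(255,255,0),1,cv2.LINE_AA)
u=np.array([np.cos(1.778),np.sin(1.778)]);b=np.array([529.5,7.7])+65*u
for n,(y0,y1,x0,x1),k in(("scene",(170,250,260,350),8),("wrist",(220,360,210,370),4.5)):
    im=cv2.imread(f"pics/l7{n}f.png")[y0:y1,x0:x1];im=cv2.resize(im,None,fx=k,fy=k,interpolation=2)
    c=cam(r.camera(n),(s["eef_pos"],s["eef_rot"]))
    draw(im,c,np.array([x0,y0]),k,[b[0],b[1],1.778],[575.2,135,.127],0)
    cv2.imwrite(f"pics/ov_{n}.png",im)
E
```

```text
(no output)
```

View pics/ov_scene.png

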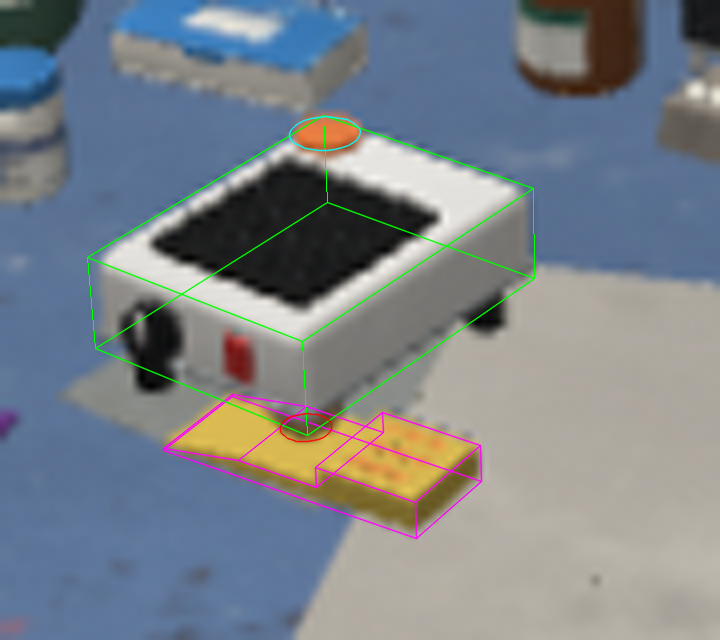

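View pics/ov_wrist.png

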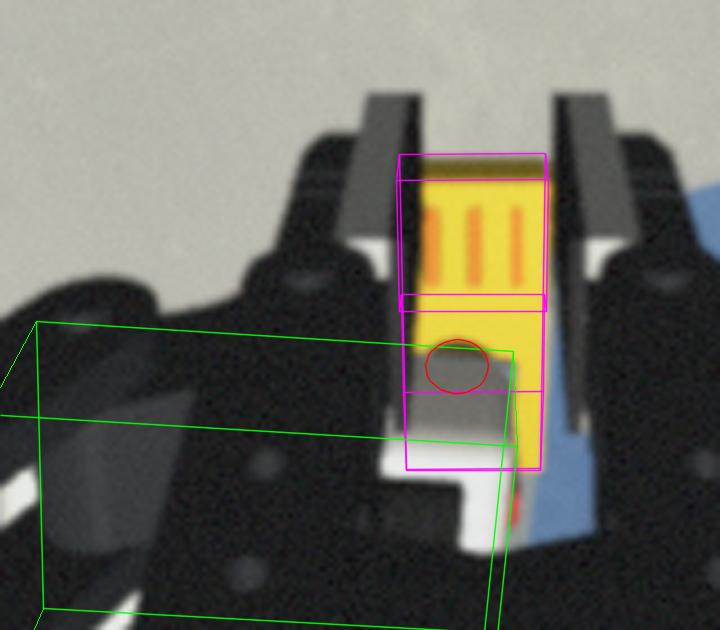

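```bash
python3 - <<'E'
from vib import *; from cell import r
s=r.read_state()
cs=cam(r.camera("scene"));ct=cam(r.camera("top"))
def orange(f,c,seed):
    h=cv2.cvtColor(cv2.imread(f),cv2.COLOR_BGR2HSV);o=((h[...,0]<18)&(h[...,0]>5)&(h[...,1]>150)&(h[...,2]>150)).astype(np.uint8)
    nn,l,st,cc=cv2.connectedComponentsWithStats(o);return [(cc[i].round(2),st[i,4]) for i in range(1,nn) if st[i,4]>10 and np.hypot(*(cc[i]-seed))<20]
print(orange("pics/l1_scene.png",cs,(301,186)),orange("pics/l7scenef.png",cs,(301,186)))
print(orange("pics/l1_top.png",ct,(259,200)),orange("pics/l7topf.png",ct,(259,200)))
for t in(-.12,-.06,0,.02):
    f=vT([575.2,135,.127],t);print(t,*[np.round(proj(c,f([[58,41,76],[-80,-60,70]])),1).tolist() for c in(cs,ct)])
    print(f([[58,41,76]]))
E
sed -i 's/$//' vib.py
```

```text
[(array([300.9, 185.8]), np.int32(30))] [(array([300.5, 186.5]), np.int32(28))]
[(array([259.09, 200.09]), np.int32(67))] [(array([256.31, 199.19]), np.int32(62))]
-0.12 [[300.7, 185.5], [298.0, 216.4]] [[258.3, 199.8], [307.1, 244.3]]
[[623.02967301 174.56415395  83.47454763]]
-0.06 [[300.4, 185.8], [297.7, 214.3]] [[256.8, 199.4], [305.7, 243.5]]
[[625.33757369 178.88902944  79.88101651]]
0 [[300.1, 186.2], [297.3, 212.2]] [[255.4, 199.0], [304.2, 242.6]]
[[627.53987335 183.0160146   76.        ]]
0.02 [[300.0, 186.3], [297.2, 211.5]] [[255.0, 198.9], [303.6, 242.3]]
[[628.24912493 184.345112    74.64482746]]
```

Call:
apply_moves(
  rows=[0,-0.022,0.046,0,0,0,0,0,-0.022,0.046,0,0,0,0,0,-0.022,0.047,0,0,0,0,0,-0.022,0.047,0,0,0,0,0,-0.022,0.047,0,0,0,0,0,-0.021,0.046,0,0,0,0,0.04,0,0,0,0,0,0,0.04,0,0,0,0,0,0,0.03,0,0,0,0,0,0,0,0,0,0,0,0,0],
)

```text
t: 12.25
eef_pos: [628.7, 193.8, 131.7]
eef_rot: [-1.356, 1.105, 1.365]
ft_force: [-0.6, 0.5, -0.9]
grip_width: 0.0
```

```bash
python3 - <<'E'
from rel import *
rel([627,183,76],1.778)
for n,(a,b,c,e) in dict(scene=(150,260,240,350),top=(160,300,200,360)).items():
    d=r.camera(n);cv2.imwrite(f"pics/l8{n}.png",cv2.resize(d["image"][a:b,c:e,::-1],None,fx=5,fy=5 if n=="scene" else 4,interpolation=2))
E
```

```text
t 12.25 pos [628.7 193.8 131.7] x [-0.004  0.003 -1.   ] az z 101.87 F [-0.6  0.5 -0.9] tool shift mm [ 55.7   3.7 -10.4] w 0.0
turn [-0.   0.2 -0.2]
```

View pics/l8scene.png

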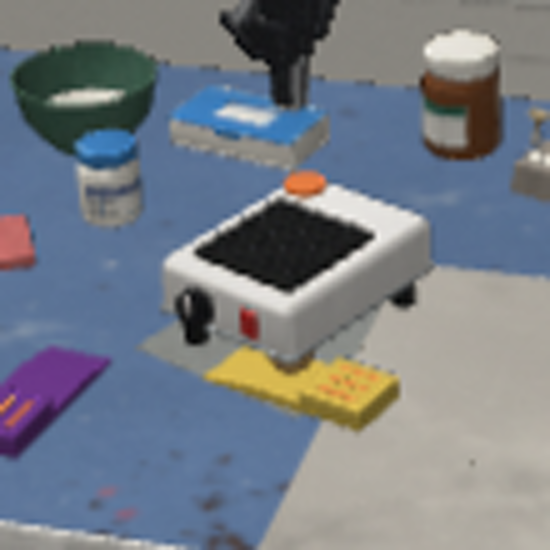

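Call:
apply_moves(
  rows=[0.02,0.004,-0.011,0,0,0,0,0.022,0,0,0,0,0,0,0,0,0,0,0,0,0],
)

```text
t: 12.72
eef_pos: [634.7, 183.7, 99.5]
eef_rot: [-1.361, 1.089, 1.352]
ft_force: [-0.4, 0.0, 0.3]
grip_width: 0.0
```

```bash
python3 - <<'E'
from rel import *
rel([626,182,76],1.778)
for n,(a,b,c,e) in dict(scene=(150,220,260,350),top=(160,300,200,360)).items():
    d=r.camera(n);cv2.imwrite(f"pics/l9{n}.png",cv2.resize(d["image"][a:b,c:e,::-1],None,fx=7,fy=7,interpolation=2))
E
```

```text
t 12.72 pos [634.7 183.7  99.5] x [ 0.014  0.008 -1.   ] az z 101.83 F [-0.4  0.   0.3] tool shift mm [23.3  9.2  0. ] w 0.0
turn [-0.05  0.28  0.85]
```

View pics/l9scene.png

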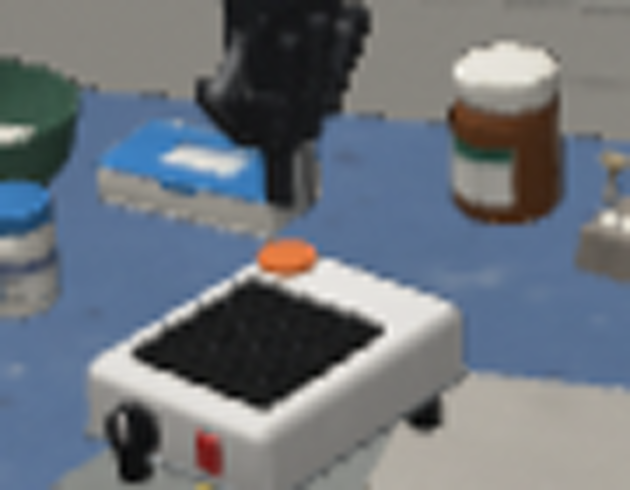

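Call:
apply_moves(
  rows=[0.006,0.009,0,0,0,0.8,0,0.007,0,0,0,0,0,0,0,0,0,0,0,0,0],
)

```text
t: 13.2
eef_pos: [628.6, 182.9, 90.3]
eef_rot: [-1.358, 1.094, 1.357]
ft_force: [0.2, 0.2, -0.2]
grip_width: 0.3
```

```bash
python3 - <<'E'
from rel import *
rel([626,182,76],1.778)
for n,(a,b,c,e) in dict(scene=(150,220,260,350)).items():
    d=r.camera(n);cv2.imwrite(f"pics/l10{n}.png",cv2.resize(d["image"][a:b,c:e,::-1],None,fx=7,fy=7,interpolation=2))
E
```

```text
t 13.2 pos [628.6 182.9  90.3] x [ 0.007  0.007 -1.   ] az z 101.84 F [ 0.2  0.2 -0.2] tool shift mm [14.3  2.8 -0.5] w 0.3
turn [-0.03  0.31  0.46]
```

View pics/l10scene.png

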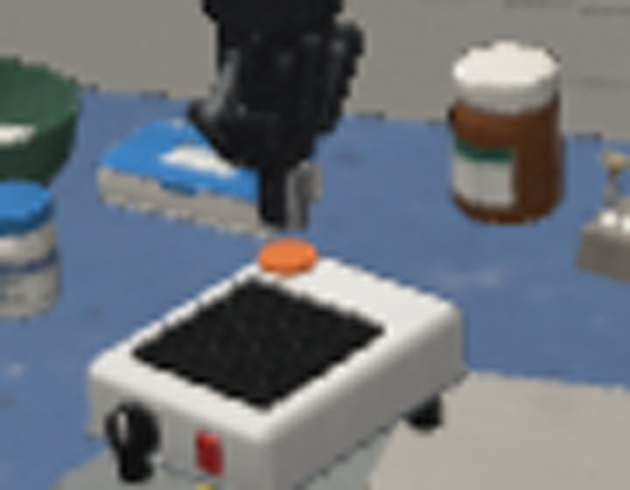

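Call:
apply_moves(
  rows=[0.006,0.002,0,0,0,0,0,0.004,0,0,0,0,0,0,0.001,0,0,0,0,0,0],
)

```text
t: 13.62
eef_pos: [626.7, 182.7, 78.9]
eef_rot: [-1.359, 1.094, 1.357]
ft_force: [-0.4, -0.1, 0.0]
grip_width: -0.0
```

Call:
apply_moves(
  rows=[0.002,0,0,0,0,0,0],
)

```text
t: 13.75
eef_pos: [626.8, 182.7, 76.7]
eef_rot: [-1.359, 1.094, 1.357]
ft_force: [0.4, 0.3, -0.2]
grip_width: 0.1
```

Call:
apply_moves(
  rows=[0.0015,0,0,0,0,0,0],
)

```text
t: 13.88
eef_pos: [626.9, 182.9, 76.0]
eef_rot: [-1.359, 1.093, 1.357]
ft_force: [-3.3, -0.3, 10.6]
grip_width: -0.1
```

Call:
apply_moves(
  rows=[0.001,0,0,0,0,0,0],
)

```text
t: 14.0
eef_pos: [626.9, 182.9, 76.1]
eef_rot: [-1.359, 1.093, 1.356]
ft_force: [-2.1, -0.7, 6.2]
grip_width: 0.2
```

Call:
apply_moves(
  rows=[0.001,0,0,0,0,0,0,0.001,0,0,0,0,0,0,0.001,0,0,0,0,0,0,0.001,0,0,0,0,0,0],
)

```text
t: 14.5
eef_pos: [626.9, 182.9, 76.1]
eef_rot: [-1.36, 1.091, 1.355]
ft_force: [-2.0, 0.0, 4.7]
grip_width: 0.2
```

```bash
python3 -c "
from rel import *
rel([626,182,76],1.778)"
```

```text
t 14.5 pos [626.9 182.9  76.1] x [ 0.01   0.008 -1.   ] az z 101.85 F [-2.   0.   4.7] tool shift mm [ 0.1  1.1 -0.7] w 0.2
turn [-0.02  0.33  0.67]
```

Under about 5 N the pad stayed at 76.1 mm, so the vibrator did not rock. Now I'll let go and retreat straight up.

Call:
apply_moves(
  rows=[-0.005,0,0,0,0,0,0,-0.02,0,0,0,0,0,0,-0.05,0,0,0,0,0,0,-0.06,0,0,0,0,0,0,-0.06,0,0,0,0,0,0,0,0,-0.05,0,0,0,0,0,0,-0.06,0,0,0,0,0,0,-0.06,0,0,0,0,0,0,-0.06,0,0,0,0,0,0,0,0,0,0,0],
)

```text
t: 15.75
eef_pos: [675.9, -49.0, 278.6]
eef_rot: [-1.366, 1.085, 1.352]
ft_force: [0.7, 1.1, 0.5]
grip_width: -0.1
```

```bash
python3 - <<'E'
from rel import *
rel([626,182,76],1.778)
for n,(a,b,c,e) in dict(scene=(150,260,240,350),top=(140,300,200,380),wrist=(0,400,0,640)).items():
    d=r.camera(n);k=1.2 if n=="wrist" else 5 if n=="scene" else 4;cv2.imwrite(f"pics/l11{n}.png",cv2.resize(d["image"][a:b,c:e,::-1],None,fx=k,fy=k,interpolation=2))
    if n!="wrist":
        h=cv2.cvtColor(d["image"],cv2.COLOR_RGB2HSV);o=((h[...,0]<18)&(h[...,0]>5)&(h[...,1]>150)&(h[...,2]>150)).astype(np.uint8)
        nn,l,st,cc=cv2.connectedComponentsWithStats(o);print(n,[cc[i].round(1) for i in range(1,nn) if st[i,4]>15])
E
```

```text
t 15.75 pos [675.9 -49.  278.6] x [ 0.017  0.007 -1.   ] az z 102.07 F [0.7 1.1 0.5] tool shift mm [203.4   4.1 235.6] w -0.1
turn [0.2  0.22 1.03]
scene [array([300.5, 186.5])]
top [array([256.3, 199.2])]
```

View pics/l11scene.png

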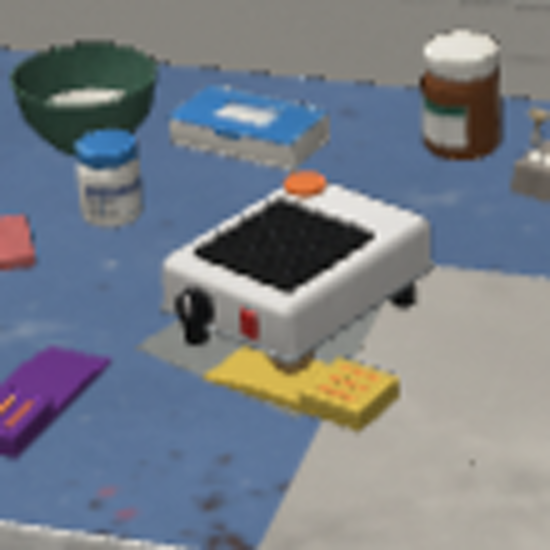

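View pics/l11wrist.png

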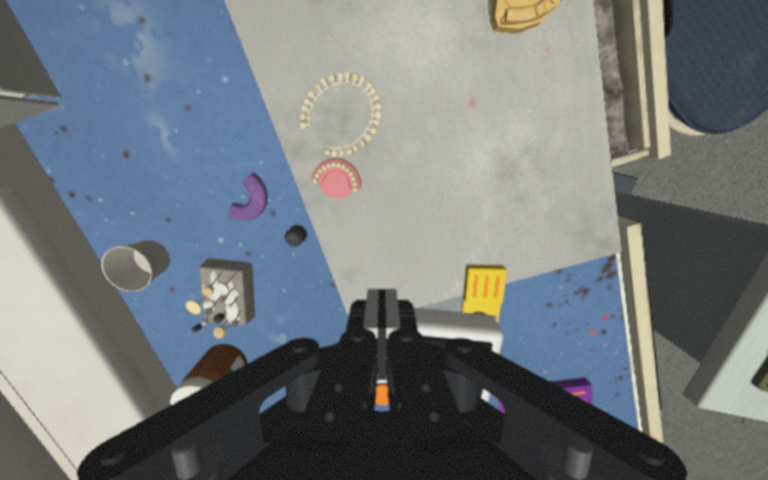

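```bash
python3 -c "
from cell import r
print(r.sign_off())"
```

```text
the job is handed in; nothing more can be done
None
```

The bare brass stud now stands on the yellow shim's flat step, the vibrator is level, and it did not rock when pressed. I handed the job in at about 16 s of the 48 s allowed.

- **Push:** With the fingertips on the shim's back face, I slid it about 94 mm under the stud, thick end last. Readings taken between moves showed no more than about 3 N on the tool.
- **Position:** Overlaying the expected shim and vibrator on the scene and wrist pictures put the stud about 76 mm ahead of the shim's back (allowed 65 to 90). The network's wrist reading gave about 70 mm, which is also in range.
- **Level:** In the top picture the orange pad shifted 2.8 px, against 2.9 px expected from levelling alone. This means the vibrator was not noticeably shoved along the bench.
- **Press test:** I pressed the pad for about 0.6 s at about 5 to 6 N, with 10.6 N at first contact. That is firmer than the 2 to 3 N that would have rocked it before. The pad stayed at 76.0 to 76.1 mm, the level height.
- **After letting go:** The pad was at the same pixels as before the press. The arm was clear, and nothing else in view looked moved.

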